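# Find the rocking corner of a welding jig plate and press its shim flat

## Task

One corner of the steel jig plate rocks on its foot: with a fingertip, press down on the plate's corners one at a time until you find the one that gives. Then press the shim tongue beside that corner down fully flat, leaving the other three tongues standing, and press that same corner of the plate firmly once more to prove that it no longer gives. Only press: do not lift the plate or shove it out of place, and leave everything else where it stands.

Things in the scene. Friction and masses are not known exactly. Their poses are not given: they have to be found in the camera images.
- plate: loose steel jig plate, 1.4 to 2 kg, 160 (x) by 196 (y) by 10 mm, lying on four feet by its weight alone. Origin: centre of its underside, 40.5 mm above the table; z up, x away from the robot, y to the robot's left, turned up to 0.25 rad. Two rows of brass weld nests (7 mm high) at y = +-34 mm. Top 50.5 mm above the table; at rest it looks level
- bed: fixed aluminium bed under the plate, 190 (x) by 330 (y) by 10 mm, with the four feet. Three feet are rigid; one, looking the same and under any corner, is sprung: about 2 N on its pad starts it, about 4 N takes it to its stop 4 mm down, and it springs back when let go. Origin: centre of its underside, below the plate's; same axes
- pad_near_left (a point): middle of the plate's round corner pad (24 mm across, flush with the plate's top, dark), straight above the foot, at the plate's robot side, left (-x, +y) corner; at rest 50.5 mm above the table
- pad_near_right (a point): middle of the plate's round corner pad (24 mm across, flush with the plate's top, dark), straight above the foot, at the plate's robot side, right (-x, -y) corner; at rest 50.5 mm above the table
- pad_far_left (a point): middle of the plate's round corner pad (24 mm across, flush with the plate's top, dark), straight above the foot, at the plate's far side, left (+x, +y) corner; at rest 50.5 mm above the table
- pad_far_right (a point): middle of the plate's round corner pad (24 mm across, flush with the plate's top, dark), straight above the foot, at the plate's far side, right (+x, -y) corner; at rest 50.5 mm above the table
- shim_near_left (a joint): shim tongue at the near left corner: steel strip 18 mm wide, 4 mm thick, reaching outward (plate's y) 58 mm from a stiff pivot 8 mm inside the plate's edge, 18 mm above the table. 0 = up at 40 degrees, 0.70 rad = flat; starts 0 to 0.08. 3 to 4 N down near its end turns it; it stays where left. Flat, its cam holds a soft corner within 1 mm of level; it does nothing at a rigid one
- tab_near_left (a point): point on that tongue's upper face, mid-width, 48 mm from its pivot, 10 mm from its outer end: standing, about 28 mm out from the plate's edge and 50 mm above the table; flat, 40 mm out and 20 mm above the table
- shim_near_right (a joint): shim tongue at the near right corner: steel strip 18 mm wide, 4 mm thick, reaching outward (plate's y) 58 mm from a stiff pivot 8 mm inside the plate's edge, 18 mm above the table. 0 = up at 40 degrees, 0.70 rad = flat; starts 0 to 0.08. 3 to 4 N down near its end turns it; it stays where left. Flat, its cam holds a soft corner within 1 mm of level; it does nothing at a rigid one
- tab_near_right (a point): point on that tongue's upper face, mid-width, 48 mm from its pivot, 10 mm from its outer end: standing, about 28 mm out from the plate's edge and 50 mm above the table; flat, 40 mm out and 20 mm above the table
- shim_far_left (a joint): shim tongue at the far left corner: steel strip 18 mm wide, 4 mm thick, reaching outward (plate's y) 58 mm from a stiff pivot 8 mm inside the plate's edge, 18 mm above the table. 0 = up at 40 degrees, 0.70 rad = flat; starts 0 to 0.08. 3 to 4 N down near its end turns it; it stays where left. Flat, its cam holds a soft corner within 1 mm of level; it does nothing at a rigid one
- tab_far_left (a point): point on that tongue's upper face, mid-width, 48 mm from its pivot, 10 mm from its outer end: standing, about 28 mm out from the plate's edge and 50 mm above the table; flat, 40 mm out and 20 mm above the table
- shim_far_right (a joint): shim tongue at the far right corner: steel strip 18 mm wide, 4 mm thick, reaching outward (plate's y) 58 mm from a stiff pivot 8 mm inside the plate's edge, 18 mm above the table. 0 = up at 40 degrees, 0.70 rad = flat; starts 0 to 0.08. 3 to 4 N down near its end turns it; it stays where left. Flat, its cam holds a soft corner within 1 mm of level; it does nothing at a rigid one
- tab_far_right (a point): point on that tongue's upper face, mid-width, 48 mm from its pivot, 10 mm from its outer end: standing, about 28 mm out from the plate's edge and 50 mm above the table; flat, 40 mm out and 20 mm above the table
- cup: small open brass cup, 34 mm across and 24 mm tall, standing in the middle of the plate; a bystander, to be left alone. Origin: centre of its underside
- vial: small amber glass vial, 24 mm across and 40 mm tall, standing on the bed beside the plate's left edge, midway between the two left tongues; a bystander, to be left alone. Origin: centre of its underside
- bush: brass bush, 28 mm across and 22 mm tall, standing on the bed beside the plate's right edge, midway between the two right tongues; a bystander, to be left alone. Origin: centre of its underside
- jar: glass jar, 64 mm across and 85 mm tall, on the table beyond the plate; a bystander, to be left alone. Origin: centre of its underside
- flask: drinking flask, 70 mm across and 190 mm tall, on the table to the right; a bystander, to be left alone. Origin: centre of its underside
- phone: black phone, 150 by 73 by 9 mm, flat on the table to the right; a bystander, to be left alone. Origin: centre of its underside
- pliers: pliers with blue handles, 130 mm long, flat on the table to the left; a bystander, to be left alone. Origin: centre of its underside

How it is judged:
On the way, in this order (a step that is already met when the one before it is completed fails the run):
1. the corner that rocks is pressed and dips some 3 mm (plate tilt over 0.03 rad) (angle between plate's own z axis and vertical above 0.03 rad and contact force between the fingers and plate above 1 N), for 0.05 s.
2. exactly one shim tongue is flat (over 0.6 rad), the other three stand (under 0.3 rad) (((value of joint shim_near_left above 0.6 rad and value of joint each of shim_near_right, shim_far_left, shim_far_right below 0.3 rad) or (value of joint shim_near_right above 0.6 rad and value of joint each of shim_near_left, shim_far_left, shim_far_right below 0.3 rad) or (value of joint shim_far_left above 0.6 rad and value of joint each of shim_near_left, shim_near_right, shim_far_right below 0.3 rad) or (value of joint shim_far_right above 0.6 rad and value of joint each of shim_near_left, shim_near_right, shim_far_left below 0.3 rad))), for 0.1 s.
3. that corner is pressed again (over 4 N), stays level (0.015 rad), its tongue carrying over 2 N (((value of joint shim_near_left above 0.6 rad and value of joint each of shim_near_right, shim_far_left, shim_far_right below 0.3 rad and contact force between shim_near_left and plate above 2 N and horizontal distance between the grasp point and pad_near_left below 0.035 m and angle between plate's own z axis and vertical below 0.015 rad and contact force between the fingers and plate above 4 N) or (value of joint shim_near_right above 0.6 rad and value of joint each of shim_near_left, shim_far_left, shim_far_right below 0.3 rad and contact force between shim_near_right and plate above 2 N and horizontal distance between the grasp point and pad_near_right below 0.035 m and angle between plate's own z axis and vertical below 0.015 rad and contact force between the fingers and plate above 4 N) or (value of joint shim_far_left above 0.6 rad and value of joint each of shim_near_left, shim_near_right, shim_far_right below 0.3 rad and contact force between shim_far_left and plate above 2 N and horizontal distance between the grasp point and pad_far_left below 0.035 m and angle between plate's own z axis and vertical below 0.015 rad and contact force between the fingers and plate above 4 N) or (value of joint shim_far_right above 0.6 rad and value of joint each of shim_near_left, shim_near_right, shim_far_left below 0.3 rad and contact force between shim_far_right and plate above 2 N and horizontal distance between the grasp point and pad_far_right below 0.035 m and angle between plate's own z axis and vertical below 0.015 rad and contact force between the fingers and plate above 4 N))), for 0.2 s.
At the end, for the whole second after the job is handed in: exactly one shim tongue, the one at the rocking corner, is flat (over 0.6 of 0.70 rad), the other three still stand (under 0.3 rad), and the plate is at rest, level within 0.015 rad and within 15 mm of where it lay (((value of joint shim_near_left above 0.6 rad and value of joint each of shim_near_right, shim_far_left, shim_far_right below 0.3 rad) or (value of joint shim_near_right above 0.6 rad and value of joint each of shim_near_left, shim_far_left, shim_far_right below 0.3 rad) or (value of joint shim_far_left above 0.6 rad and value of joint each of shim_near_left, shim_near_right, shim_far_right below 0.3 rad) or (value of joint shim_far_right above 0.6 rad and value of joint each of shim_near_left, shim_near_right, shim_far_left below 0.3 rad)) and angle between plate's own z axis and vertical below 0.015 rad and distance of plate from where it was at the start of the episode below 0.015 m and linear speed of plate below 0.02 m/s); the robot touches nothing.
It fails at once if the plate is lifted, or shoved more than 15 mm (distance of plate from where it was at the start of the episode above 0.015 m).
It fails at once if a bystander is moved by more than 20 mm (distance of any of cup, vial, bush, jar, flask, phone, pliers from where it was at the start of the episode above 0.02 m).
It also fails if it takes over 58 s, if anything falls off the work surface, if the arm or the gripper's body presses on something with over 40 N, if the wrist force passes 120 N, or if a joint passes its speed limit or range.

## Robot

A 7-joint arm with a two-finger parallel gripper is mounted at the origin on the work surface. World frame = base frame: x ahead of the robot, y to its left, z up, the work surface at z = 0. Lengths are in m, angles in rad, forces in N, time in s.
With the tool pointing down it reaches from about 0.425 to 0.875 m from the base axis. Payload 9.9 kg.
Tool frame: the origin (TCP) lies on the centre line of the jaws, within the pads' length; the fingertips stand 14 mm ahead of it and the grasp point (between the pads) lies 5 mm behind it; y points along the fingers, z is the direction in which the jaws open and shut, and the axes are right-handed (so a half turn about y gives the same grasp; the last joint's range is limited). The gripper opens to 85 mm and grips with 20 to 120 N. Pads are 22 mm wide; open, the fingers measure 114 mm over their backs; the gripper's body (76 mm by 85 mm) begins 54 mm behind the grasp point. The pads swing forward as they close: fully open they stand 13 mm farther back than shut.
Start: joints at [-0.084, 0.576, 0.025, 1.437, -0.015, 1.129, -0.057], TCP at [0.675, 0, 0.245] pointing down, gripper open.
Joint ranges: [-2.76, 2.76], [-0.34, 2.15], [-1.52, 1.57], [0.19, 2.46], [-1.09, 4.23], [0.17, 1.99], [-2.82, 2.82]. Speed limits (rad/s): [2.22, 2.22, 3.01, 3.01, 3.14, 3.14, 3.14].

## Interface

Orientations are given as a rotation vector (axis times angle).
In Python, from workcell import arm gives the robot as it stands. The module is installed in compiled form; this text tells all that it offers.
- The arm moves only by the tool drive_tool, never from a script. Its argument "commands" is a list of rows, each a list of 5 numbers: the gripper's target within -1 to 1 (fully open at 1, half-way at 0, shut at -1), then the shift along the tool's x, y, z in cm, then the turn about the tool's y in rad. A call has 1 to 20 rows; each row shifts and turns the commanded pose from where the row before left it, along the tool's axes as they then stand; what a row does not reach is not made up. A row lasts 1/12 s, in which the tool goes at most 41.7 mm and 7.16 degrees, less where a joint would pass 70% of its speed; a pose out of reach is approached as far as the arm can. A call is refused whole if a number of a shift passes 4.17 or a number of a turn 0.125, either way. A call with a gripper value outside its range is refused whole. The fingers move at their own pace and stop on an object; "force" is the grip in N (left out, the last holds). Time passes only in rows, so rows that do not move let the fingers close. It gives the time, the measured TCP pose, the force and the opening at its end, in the units of the state.
- arm.state(): the state, without advancing time (a new reading comes with each control period).
- arm.grab_frame(name): name is "scene" or "side" or "wrist"; returns (picture, depth): 420x560x3 uint8, red, green, blue; 420x560 float32, m along the optical axis (not along the pixel's ray), 0 where there is no reading.
- arm.camera_model(name): a dict with "vertical_fov" (degrees; the focal length in pixels is half the picture's height over the tangent of half this angle, whatever the lens; pixels are square), "cx", "cy" (the principal point, pixels), "rvec" (rotation vector, rad) and "tvec" (3), from world to camera coordinates, as OpenCV has them. Camera axes: x right, y down, z forward; pixel columns grow to the right and rows downward; lengths in m; the calibration is good to about 2 mm. A picture is of the moment at which its call begins: read the wrist's pose just before it. camera_model takes no time and is no camera call; for the wrist camera it gives the pose at the moment of the call.
- arm.finish_job(): hands the job in, once; it reports no verdict.
The state is a dict: "t": time; "joint_positions": joint angles; "qvel": joint speeds; "tau": joint torques, N m; "tcp_pos": TCP position; "ee_rot": TCP orientation; "wrist_force": force on the tool from outside, world axes, zero at the start; "torque": the same for the moment, N m; "grip_width": finger opening in m.
Only numpy, scipy, OpenCV 4.12 (cv2) and the standard library are available. Lean on these libraries where they do the work, as an engineer would, in place of code of your own. Each camera call takes 0.05 s, during which the arm holds its last target.

## Working session

There is one attempt and no reset: what is moved stays moved. The work goes in short steps, Python scripts to look and compute and a tool call to move; the robot and the scene stay as the last step left them, time stands still between calls to the robot, and variables do not carry over. Pictures are saved under pics/ and viewed, and the job is handed in when it is done.

Besides the shell and the picture viewer there is one more tool, called after "Request:" in YAML: its name, and indented under it one key for each argument. drive_tool: Moves the arm, as the interface text tells. Its arguments: {"type":"object","properties":{"commands":{"type":"array"},"force":{"type":"number"}},"required":["commands"]}

```bash
mkdir -p pics; cat > h.py <<'E'
import numpy as np,cv2
from workcell import arm
def cam(n):
    m=arm.camera_model(n);R=cv2.Rodrigues(np.array(m['rvec'],float))[0];t=np.array(m['tvec'],float)
    f=210/np.tan(np.radians(m['vertical_fov'])/2);return R,t,f,m['cx'],m['cy']
def toz(c,u,v,z):
    R,t,f,cx,cy=c;d=R.T@np.array([(u-cx)/f,(v-cy)/f,1]);o=-R.T@t;return o+d*(z-o[2])/d[2]
def proj(c,p):
    R,t,f,cx,cy=c;q=R@np.array(p)+t;return np.array([f*q[0]/q[2]+cx,f*q[1]/q[2]+cy])
E
python3 - <<'E'
from h import *
s=arm.state();print(s)
for n in("scene","side","wrist"):
    c=cam(n);p,d=arm.grab_frame(n);cv2.imwrite(f"pics/{n}0.png",p[:,:,::-1]);np.savez(f"{n}0.npz",p=p,d=d,R=c[0],t=c[1],k=c[2:]);print(n,arm.camera_model(n),-c[0].T@c[1])
E
```

```text
{'t': 0.0, 'joint_positions': array([-0.08385482,  0.57653147,  0.02481097,  1.43792351, -0.01499929,
        1.12901673, -0.0564783 ]), 'qvel': array([-0.00046954,  0.00025603, -0.00193051, -0.00222124,  0.00043967,
        0.00079946,  0.00044797]), 'tau': array([ 1.10782021e-03, -7.65753937e+01,  2.25157209e+00, -2.85965914e+01,
        1.54639565e-02,  1.25475466e-02,  7.09064329e-05]), 'tcp_pos': array([6.74555365e-01, 6.17946738e-05, 2.44436865e-01]), 'ee_rot': array([-1.21056482,  1.2103108 , -1.20834904]), 'wrist_force': array([ 0.42193033, -0.33252138, -0.40331947]), 'torque': array([ 0.01700614,  0.02720883, -0.01741761]), 'grip_width': 0.0858310508743269}
scene {'vertical_fov': 57.661815464233634, 'cx': 280.991720400153, 'cy': 214.03833245124414, 'rvec': array([ 0.8525963 ,  2.67984893, -0.92606817]), 'tvec': array([ 0.51600239, -0.22032664,  1.43437796])} [1.01400571 0.57675652 1.00567726]
side {'vertical_fov': 53.80002457768446, 'cx': 276.84791104794346, 'cy': 204.36224985059832, 'rvec': array([ 0.56697809, -2.67548143,  1.15120947]), 'tvec': array([0.52924628, 0.21929778, 0.9044383 ])} [0.26863356 0.67669226 0.78493655]
wrist {'vertical_fov': 64.11345997193072, 'cx': 283.1754608877893, 'cy': 211.16732120041058, 'rvec': array([-2.83219836e+00, -7.79685815e-05,  1.29951881e-03]), 'tvec': array([-0.67504704, -0.0400106 ,  0.37893631])} [0.67535469 0.07721248 0.37240456]
```

View pics/scene0.png

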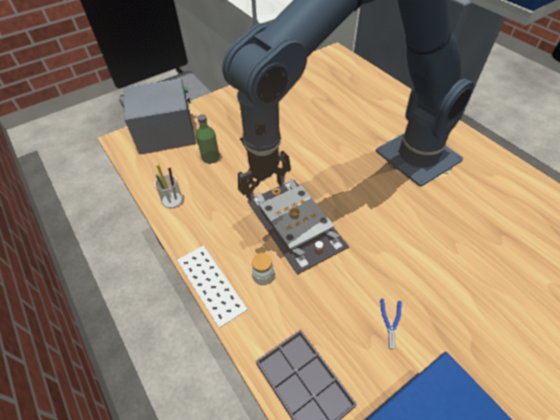

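View pics/side0.png

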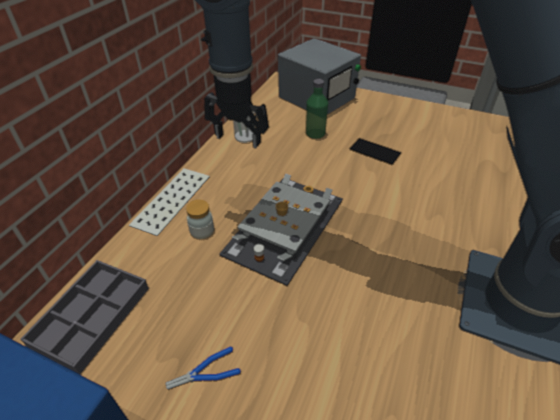

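View pics/wrist0.png

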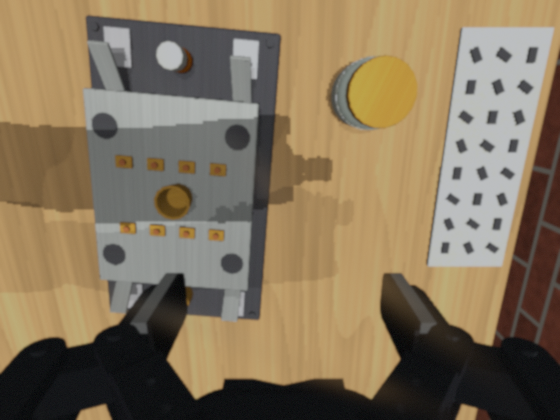

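The wrist view shows the plate with dark pads near (105,126), (237,137), (114,255) and (232,263). Tongues stick out at the top and bottom, the jar is at (380,92), and the vial is at (172,55).

```bash
cat >> h.py <<'E'
def pads(p,c,guess,r=22):
    g=cv2.cvtColor(p,cv2.COLOR_RGB2GRAY);out=[]
    for u,v in guess:
        u=int(u);v=int(v);w=g[v-r:v+r,u-r:u+r];th,_=cv2.threshold(w,0,255,cv2.THRESH_OTSU)
        n,l,st,ce=cv2.connectedComponentsWithStats((w<=min(th,90)).astype('uint8'))
        k=min([i for i in range(1,n) if st[i,4]>30],key=lambda i:np.hypot(*(ce[i]-r)))
        out.append((ce[k]+[u-r,v-r],st[k,4]))
    return out
E
python3 - <<'E'
from h import *
z=np.load('wrist0.npz');p=z['p'];c=(z['R'],z['t'],*z['k'])
P=[]
for n,(q,a) in zip(['NL','FL','NR','FR'],pads(p,c,[(105,126),(237,137),(114,255),(232,263)])):
    w=toz(c,*q,.0505);P.append(w);print(n,q,a,w.round(4),z['d'][int(q[1]),int(q[0])])
P=np.array(P)
print(P.mean(0));print([np.linalg.norm(P[i]-P[j]) for i,j in((0,1),(2,3),(0,2),(1,3))])
a=P[1]-P[0]+P[3]-P[2];b=P[0]-P[2]+P[1]-P[3];print(np.arctan2(a[1],a[0]),np.arctan2(-b[0],b[1]))
for n,u,v,h in [('jar',382,92,.085),('vial',170,55,.04),('cup',172,203,.06),('bush',0,0,0)]: print(n,toz(c,u,v,h))
# tongue ends
for u,v in[(101,45),(241,60),(121,308),(232,316)]: print(toz(c,u,v,.055))
E
python3 -c "
import cv2
a=cv2.imread('pics/wrist0.png')[0:330,70:300];cv2.imwrite('pics/w0c.png',cv2.resize(a,None,fx=1.8,fy=1.8))"
```

```text
NL [104.40080972 126.24898785] 494 [0.5082 0.0574 0.0505] 0.3134588
FL [236.95914397 136.88910506] 514 [0.6315 0.0477 0.0505] 0.31501508
NR [113.76708075 253.84782609] 322 [ 0.4969 -0.0728  0.0505] 0.35306606
FR [231.3961039  263.06168831] 308 [ 0.6201 -0.0835  0.0505] 0.35633978
[ 0.56416623 -0.01279872  0.0505    ]
[np.float64(0.12365470734056311), np.float64(0.1236319819723086), np.float64(0.13076542268040123), np.float64(0.13168012301057103)]
-0.08245715740745922 -0.08673938762653689
jar [0.7548586  0.08641718 0.085     ]
vial [0.57243002 0.11948914 0.04      ]
cup [ 0.56705597 -0.01435962  0.06      ]
bush [0.39987985 0.17343189 0.        ]
[0.51863711 0.12543776 0.055     ]
[0.63836361 0.11359871 0.055     ]
[ 0.49732059 -0.13566886  0.055     ]
[ 0.61846731 -0.14580506  0.055     ]
```

View pics/w0c.png

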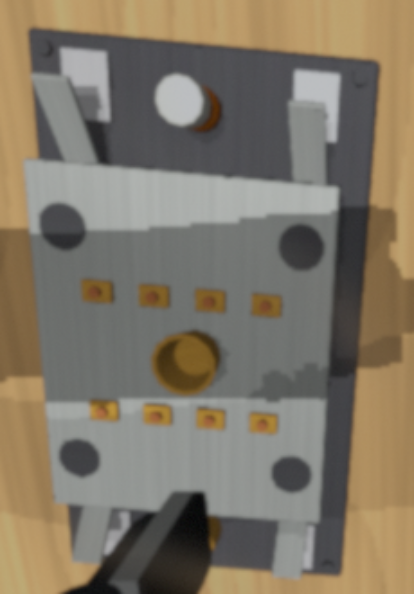

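```bash
python3 - <<'E'
from h import *
print(cv2.Rodrigues(arm.state()['ee_rot'])[0].round(3))
E
```

```text
[[ 0.    -0.001  1.   ]
 [-1.    -0.     0.   ]
 [ 0.    -1.    -0.001]]
```

Request:
drive_tool:
  commands:
    - [-1,-1.6,0,-1.4,0]
    - [-1,-1.6,0,-1.4,0]
    - [-1,-1.6,0,-1.5,0]
    - [-1,0,3,0,0]
    - [-1,0,3,0,0]
    - [-1,0,3,0,0]
    - [-1,0,3,0,0]
    - [-1,0,3,0,0]
    - [-1,0,1,0,0]
    - [-1,0,0,0,0]
    - [-1,0,0,0,0]
    - [-1,0,0,0,0]
    - [-1,0,0,0,0]
  force: 40

```text
t: 1.23
tcp_pos: [0.6332, 0.0481, 0.0872]
ee_rot: [-1.207, 1.207, -1.21]
wrist_force: [0.5, -0.5, 0.5]
grip_width: -0.0002
```

```bash
python3 - <<'E'
from h import *
for n in("wrist","side"):
    c=cam(n);p,d=arm.grab_frame(n);cv2.imwrite(f"pics/{n}1.png",p[:,:,::-1])
print(arm.state()['tcp_pos'],arm.state()['wrist_force'])
E
```

```text
[0.63282934 0.04806026 0.0868722 ] [-0.55940261 -0.49029955 -0.47160891]
```

View pics/wrist1.png

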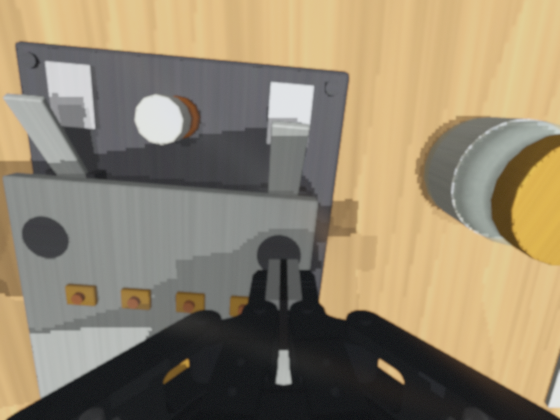

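View pics/side1.png

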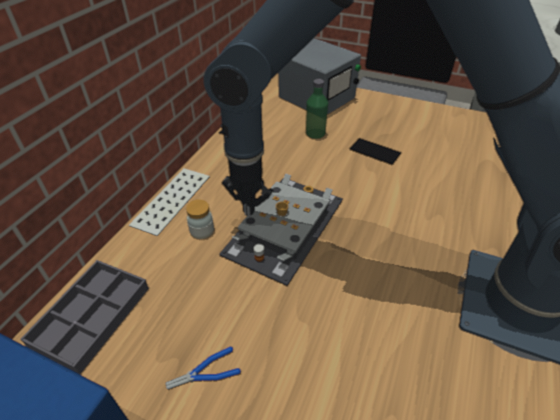

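Request:
drive_tool:
  commands:
    - [-1,0,1.0,0,0]
    - [-1,0,1.0,0,0]
    - [-1,0,0,0,0]
    - [-1,0,0,0,0]
    - [-1,0,0,0,0]

```text
t: 1.75
tcp_pos: [0.6316, 0.048, 0.065]
ee_rot: [-1.21, 1.21, -1.209]
wrist_force: [0.3, 0.9, 0.2]
grip_width: -0.0001
```

Request:
drive_tool:
  commands:
    - [-1,0,0.2,0,0]
    - [-1,0,0,0,0]
    - [-1,0,0,0,0]

```text
t: 2.0
tcp_pos: [0.6321, 0.048, 0.0635]
ee_rot: [-1.209, 1.209, -1.209]
wrist_force: [-0.6, -0.3, 3.7]
grip_width: 0.0003
```

Request:
drive_tool:
  commands:
    - [-1,0,0.1,0,0]
    - [-1,0,0,0,0]
    - [-1,0,0,0,0]

```text
t: 2.25
tcp_pos: [0.6322, 0.0481, 0.0625]
ee_rot: [-1.209, 1.209, -1.209]
wrist_force: [-0.9, -0.4, 3.7]
grip_width: -0.0001
```

Request:
drive_tool:
  commands:
    - [-1,0,0.1,0,0]
    - [-1,0,0,0,0]
    - [-1,0,0,0,0]

```text
t: 2.5
tcp_pos: [0.6323, 0.0481, 0.0614]
ee_rot: [-1.209, 1.209, -1.209]
wrist_force: [0.3, 0.2, 4.9]
grip_width: -0.0002
```

Request:
drive_tool:
  commands:
    - [-1,0,0.1,0,0]
    - [-1,0,0,0,0]
    - [-1,0,0,0,0]

```text
t: 2.75
tcp_pos: [0.6323, 0.0482, 0.0609]
ee_rot: [-1.208, 1.209, -1.209]
wrist_force: [-0.1, 0.6, 9.8]
grip_width: 0.0
```

Far-left gave: about 3.6 mm at a nearly constant 4 N, and then a hard stop. I'll press near-left for comparison.

Request:
drive_tool:
  commands:
    - [-1,0,-2.0,0,0]
    - [-1,0,-2.0,0,0]
    - [-1,-0.3,0,-4.1,0]
    - [-1,-0.3,0,-4.1,0]
    - [-1,-0.3,0,-4.1,0]
    - [-1,0,1.5,0,0]
    - [-1,0,1.5,0,0]
    - [-1,0,0,0,0]
    - [-1,0,0,0,0]
    - [-1,0,0,0,0]
    - [-1,0,0,0,0]

```text
t: 3.67
tcp_pos: [0.5097, 0.0569, 0.0707]
ee_rot: [-1.208, 1.209, -1.21]
wrist_force: [-0.4, 0.7, 0.4]
grip_width: -0.0003
```

Request:
drive_tool:
  commands:
    - [-1,0,0.5,0,0]
    - [-1,0,0,0,0]
    - [-1,0,0,0,0]

```text
t: 3.92
tcp_pos: [0.509, 0.0569, 0.0652]
ee_rot: [-1.209, 1.209, -1.209]
wrist_force: [-0.5, -0.2, 0.1]
grip_width: -0.0001
```

Request:
drive_tool:
  commands:
    - [-1,0,0.1,0,0]
    - [-1,0,0,0,0]
    - [-1,0,0,0,0]

```text
t: 4.17
tcp_pos: [0.5091, 0.057, 0.0646]
ee_rot: [-1.209, 1.209, -1.209]
wrist_force: [-1.7, -0.8, 3.6]
grip_width: 0.0005
```

Request:
drive_tool:
  commands:
    - [-1,0,0.1,0,0]
    - [-1,0,0,0,0]
    - [-1,0,0,0,0]

```text
t: 4.42
tcp_pos: [0.5091, 0.057, 0.0645]
ee_rot: [-1.208, 1.209, -1.21]
wrist_force: [-5.5, -1.2, 19.1]
grip_width: -0.0002
```

Request:
drive_tool:
  commands:
    - [-1,0,0.1,0,0]
    - [-1,0,0,0,0]
    - [-1,0,0,0,0]

```text
t: 4.67
tcp_pos: [0.5092, 0.057, 0.0644]
ee_rot: [-1.208, 1.208, -1.21]
wrist_force: [-7.5, 0.2, 33.5]
grip_width: -0.0001
```

Near-left is rigid: 33 N with no travel. Far-left is the soft corner, so I'll go to its tongue.

Request:
drive_tool:
  commands:
    - [-1,0,-2.5,0,0]
    - [-1,0,-2.5,0,0]
    - [-1,-1.3,0,3.2,0]
    - [-1,-1.3,0,3.2,0]
    - [-1,-1.4,0,3.2,0]
    - [-1,-1.4,0,3.2,0]
    - [-1,0,0,0,0]
    - [-1,0,0,0,0]
    - [-1,0,0,0,0]
    - [-1,0,0,0,0]

```text
t: 5.5
tcp_pos: [0.6359, 0.1102, 0.1121]
ee_rot: [-1.21, 1.21, -1.209]
wrist_force: [-0.0, -0.7, -0.5]
grip_width: -0.0
```

```bash
python3 - <<'E'
from h import *
c=cam("wrist");p,d=arm.grab_frame("wrist");cv2.imwrite("pics/wrist2.png",p[:,:,::-1])
print(arm.state()['tcp_pos'],arm.state()['wrist_force'])
E
```

```text
[0.63601507 0.11021395 0.11228003] [-0.37625841  0.48194048  0.40518401]
```

View pics/wrist2.png

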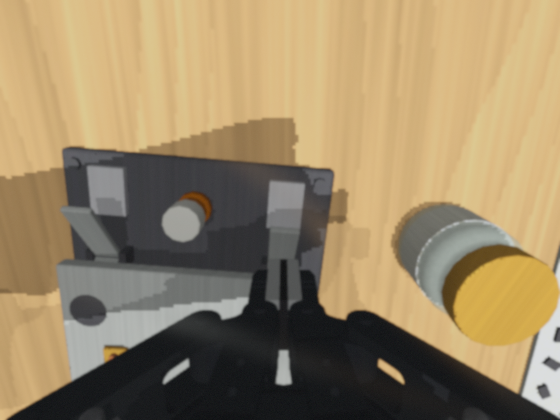

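Request:
drive_tool:
  commands:
    - [-1,-0.2,1.5,0,0]
    - [-1,0,1.5,0,0]
    - [-1,0,0.5,0,0]
    - [-1,0,0.5,0,0]
    - [-1,0,0,0,0]
    - [-1,0,0,0,0]

```text
t: 6.05
tcp_pos: [0.637, 0.1128, 0.0727]
ee_rot: [-1.209, 1.209, -1.21]
wrist_force: [-0.2, 0.1, -0.0]
grip_width: -0.0001
```

Request:
drive_tool:
  commands:
    - [-1,0,0.5,0,0]
    - [-1,0,0.5,0,0]
    - [-1,0,0,0,0]
    - [-1,0,0,0,0]

```text
t: 6.38
tcp_pos: [0.6372, 0.1132, 0.0625]
ee_rot: [-1.209, 1.209, -1.209]
wrist_force: [0.3, 0.5, 1.1]
grip_width: -0.0001
```

Request:
drive_tool:
  commands:
    - [-1,0,0.5,0,0]
    - [-1,0,0.5,0,0]
    - [-1,0,0,0,0]
    - [-1,0,0,0,0]

```text
t: 6.72
tcp_pos: [0.6365, 0.1125, 0.0516]
ee_rot: [-1.211, 1.21, -1.209]
wrist_force: [0.2, 0.1, 0.5]
grip_width: -0.0003
```

Request:
drive_tool:
  commands:
    - [-1,0,0.5,0,0]
    - [-1,0,0.5,0,0]
    - [-1,0,0,0,0]
    - [-1,0,0,0,0]

```text
t: 7.05
tcp_pos: [0.6366, 0.1128, 0.0417]
ee_rot: [-1.21, 1.21, -1.209]
wrist_force: [0.7, -0.2, -0.8]
grip_width: 0.0001
```

```bash
python3 - <<'E'
from h import *
for n in("wrist","scene"):
    p,d=arm.grab_frame(n)
    if n=="scene":p=cv2.resize(p[150:290,210:370],None,fx=4,fy=4)
    cv2.imwrite(f"pics/{n}3.png",p[:,:,::-1])
print(arm.state()['tcp_pos'],arm.state()['wrist_force'])
E
```

```text
[0.63671318 0.11277419 0.04203013] [-0.18139031 -0.94971659 -0.98418726]
```

View pics/wrist3.png

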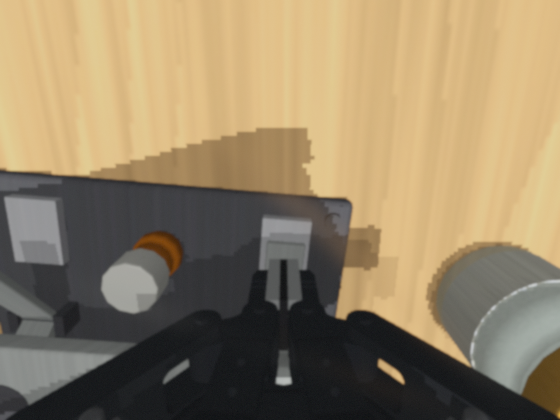

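View pics/scene3.png

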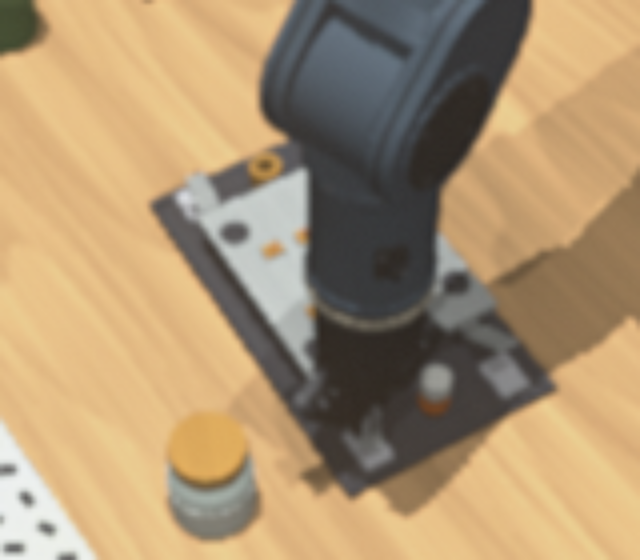

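The tongue is moving down under the finger, with its end at (287,245). I'll continue to flat.

Request:
drive_tool:
  commands:
    - [-1,0,0.3,0,0]
    - [-1,0,0.3,0,0]
    - [-1,0,0,0,0]
    - [-1,0,0,0,0]

```text
t: 7.48
tcp_pos: [0.6368, 0.1129, 0.036]
ee_rot: [-1.21, 1.209, -1.209]
wrist_force: [-1.2, 0.3, 0.4]
grip_width: 0.0001
```

Request:
drive_tool:
  commands:
    - [-1,0,0.2,0,0]
    - [-1,0,0,0,0]
    - [-1,0,0,0,0]

```text
t: 7.73
tcp_pos: [0.6369, 0.1128, 0.0342]
ee_rot: [-1.209, 1.209, -1.209]
wrist_force: [0.2, -0.0, 0.1]
grip_width: -0.0001
```

Request:
drive_tool:
  commands:
    - [-1,0,0.1,0,0]
    - [-1,0,0,0,0]
    - [-1,0,0,0,0]

```text
t: 7.98
tcp_pos: [0.637, 0.1129, 0.0339]
ee_rot: [-1.209, 1.209, -1.209]
wrist_force: [-1.5, -0.6, 7.7]
grip_width: -0.0001
```

Hard stop at tip height 20 mm, which is the flat height. I'll press slightly more, lift clear and look.

Request:
drive_tool:
  commands:
    - [-1,0,0.1,0,0]
    - [-1,0,0,0,0]
    - [-1,0,0,0,0]

```text
t: 8.23
tcp_pos: [0.6371, 0.1129, 0.0337]
ee_rot: [-1.209, 1.209, -1.21]
wrist_force: [-3.9, 0.0, 15.7]
grip_width: -0.0002
```

Request:
drive_tool:
  commands:
    - [-1,0,-3,0,0]
    - [-1,0,-3,0,0]
    - [-1,0,-3,0,0]
    - [-1,2.1,0,-0.2,0]
    - [-1,2.1,0,-0.2,0]
    - [-1,2.2,0,-0.1,0]
    - [-1,0,0,0,0]
    - [-1,0,0,0,0]
    - [-1,0,0,0,0]

```text
t: 8.98
tcp_pos: [0.632, 0.0495, 0.1222]
ee_rot: [-1.209, 1.21, -1.209]
wrist_force: [-0.2, 1.7, 0.9]
grip_width: -0.0001
```

```bash
python3 - <<'E'
from h import *
p,d=arm.grab_frame("wrist");cv2.imwrite("pics/wrist4.png",p[:,:,::-1])
print(arm.state()['tcp_pos'],arm.state()['wrist_force'])
E
```

```text
[0.63196238 0.05014971 0.12214391] [ 0.27459526  0.92945999 -0.1312192 ]
```

View pics/wrist4.png

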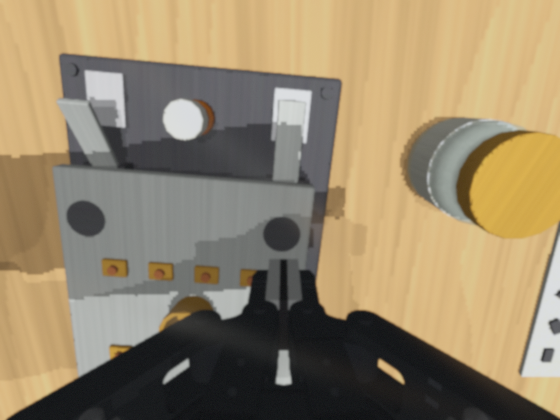

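The far-left tongue now lies flat across its white pad at (290,140), and the near-left one still stands. Next is the proof press at far-left.

Request:
drive_tool:
  commands:
    - [-1,0.2,2,0,0]
    - [-1,0,2,0,0]
    - [-1,0,1.4,0,0]
    - [-1,0,0,0,0]
    - [-1,0,0,0,0]
    - [-1,0,0,0,0]

```text
t: 9.53
tcp_pos: [0.6324, 0.0478, 0.069]
ee_rot: [-1.209, 1.208, -1.209]
wrist_force: [0.7, 1.4, -0.5]
grip_width: 0.0003
```

Request:
drive_tool:
  commands:
    - [-1,0,0.2,0,0]
    - [-1,0,0,0,0]
    - [-1,0,0,0,0]
    - [-1,0,0,0,0]

```text
t: 9.87
tcp_pos: [0.6322, 0.047, 0.0668]
ee_rot: [-1.209, 1.209, -1.209]
wrist_force: [0.5, 0.3, -0.7]
grip_width: 0.0003
```

Request:
drive_tool:
  commands:
    - [-1,0,0.1,0,0]
    - [-1,0,0,0,0]
    - [-1,0,0,0,0]
    - [-1,0,0,0,0]

```text
t: 10.2
tcp_pos: [0.632, 0.047, 0.0653]
ee_rot: [-1.209, 1.209, -1.209]
wrist_force: [0.2, -0.1, 0.0]
grip_width: -0.0002
```

Request:
drive_tool:
  commands:
    - [-1,0,0.1,0,0]
    - [-1,0,0,0,0]
    - [-1,0,0,0,0]
    - [-1,0,0,0,0]

```text
t: 10.53
tcp_pos: [0.6321, 0.047, 0.0644]
ee_rot: [-1.209, 1.209, -1.209]
wrist_force: [0.9, -0.2, 2.7]
grip_width: -0.0005
```

Request:
drive_tool:
  commands:
    - [-1,0,0.1,0,0]
    - [-1,0,0,0,0]
    - [-1,0,0,0,0]
    - [-1,0,0,0,0]

```text
t: 10.87
tcp_pos: [0.6322, 0.047, 0.0641]
ee_rot: [-1.209, 1.209, -1.209]
wrist_force: [-2.1, -1.6, 8.7]
grip_width: 0.0
```

Request:
drive_tool:
  commands:
    - [-1,0,0.1,0,0]
    - [-1,0,0,0,0]
    - [-1,0,0,0,0]
    - [-1,0,0,0,0]

```text
t: 11.2
tcp_pos: [0.6322, 0.047, 0.0639]
ee_rot: [-1.208, 1.209, -1.21]
wrist_force: [-5.2, -0.5, 17.9]
grip_width: -0.0001
```

Request:
drive_tool:
  commands:
    - [-1,0,0,0,0]
    - [-1,0,0,0,0]
    - [-1,0,0,0,0]
    - [-1,0,0,0,0]

```text
t: 11.53
tcp_pos: [0.6322, 0.047, 0.0639]
ee_rot: [-1.208, 1.209, -1.21]
wrist_force: [-4.3, -1.2, 17.6]
grip_width: 0.0001
```

The corner holds at 18 N with about 0.5 mm of movement. I'll lift and check the whole scene.

Request:
drive_tool:
  commands:
    - [-1,0,-2,0,0]
    - [-1,0,-3,0,0]
    - [-1,0,-4,0,0]
    - [-1,0,-4,0,0]
    - [-1,0,-4,0,0]
    - [-1,1.6,0,1.4,0]
    - [-1,1.6,0,1.4,0]
    - [-1,1.6,0,1.4,0]
    - [-1,0,0,0,0]
    - [-1,0,0,0,0]
    - [-1,0,0,0,0]
    - [-1,0,0,0,0]

```text
t: 12.53
tcp_pos: [0.6734, 0.0003, 0.232]
ee_rot: [-1.21, 1.209, -1.207]
wrist_force: [0.2, 0.0, 0.2]
grip_width: -0.0002
```

```bash
python3 - <<'E'
from h import *
c=cam("wrist");p,d=arm.grab_frame("wrist");cv2.imwrite("pics/wrist5.png",p[:,:,::-1])
g=[proj(c,q) for q in [(.5082,.0574,.0505),(.6315,.0477,.0505),(.4969,-.0728,.0505),(.6201,-.0835,.0505)]]
for q,a in pads(p,c,g): print(toz(c,*q,.0505).round(4),a)
q,d=arm.grab_frame("side");cv2.imwrite("pics/side5.png",cv2.resize(q[160:290,200:360],None,fx=4,fy=4)[:,:,::-1])
print(arm.state()['tcp_pos'],arm.state()['wrist_force'])
E
```

```text
[0.5081 0.0575 0.0505] 521
[0.6315 0.0478 0.0505] 533
[ 0.4968 -0.0727  0.0505] 333
[ 0.6201 -0.0834  0.0505] 319
[6.73606926e-01 5.99530007e-05 2.32280709e-01] [-0.33585825  0.4557435   0.82550116]
```

View pics/wrist5.png

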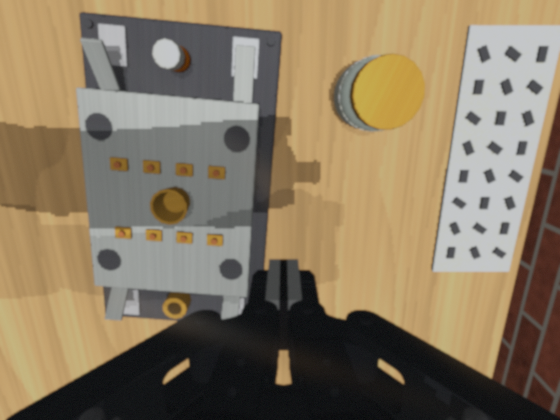

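View pics/side5.png

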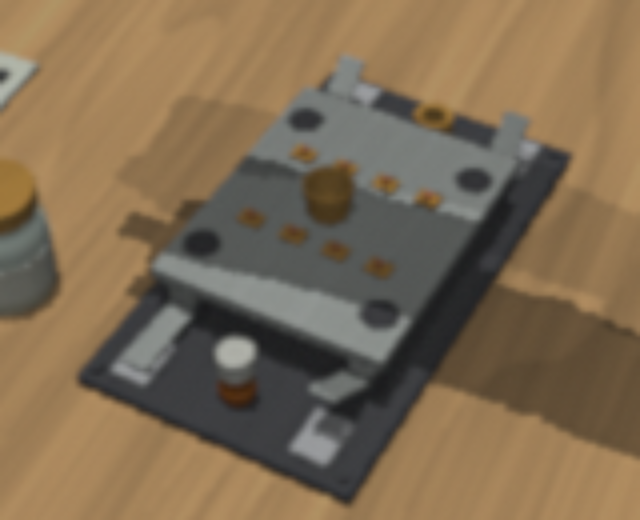

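The far-left tongue is flat, the other three stand, the plate hasn't moved, and the arm is clear. Handing in.

```bash
python3 -c "
from workcell import arm
print(arm.finish_job())"
```

```text
the job is handed in; nothing more can be done
None
```

The far-left corner was the one that rocked. I pressed its shim tongue flat, then proved the corner no longer gives, and handed the job in at about 12.6 s. No verdict was reported.

- **Finding the corner:** far-left gave about 3.6 mm at around 4 N, then hit its stop. I pressed near-left for comparison and it was rigid, with no travel at 33 N. I did not press the two right corners, since the soft one was already clear.
- **Tongue:** I pressed the far-left tongue down to a hard stop at the flat height, with the fingertip about 20 mm above the table. The wrist force read near zero on the way down instead of the expected 3–4 N. The stop at flat height and the pictures afterwards confirmed it was flat.
- **Proof press:** far-left held about 18 N for over 0.3 s with only about 0.5 mm of movement.
- **Last checks:** the pictures show the other three tongues standing and the cup, vial, bush and jar in place. The plate's corner pads are within about 0.1 mm of where they started, and nothing is touching the arm. The flask, phone and pliers were not in the last pictures, but the arm never went near them.

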